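# Push the sample slab into the packed rack

## Task

Pick up the glazed sample slab that stands by itself on the bench and push it, end first and standing upright, into the narrow gap in the row of slabs in the wooden rack, gently nudging its neighbours apart, until you feel its leading end come fully home against the back rail. Glazed slabs chip and the rail's clamp is light, so press gently throughout; every slab must be left standing upright in the rack, and nothing else on the bench disturbed.

Things in the scene. Friction and masses are not known exactly. Their poses are not given: they have to be found in the camera images.
- slab_centre (a point): Centre (half-way up) of the slab to rack: plain clay-coloured, glazed, 130 mm long (x; 30 mm longer than the others), 16 thick (y), 80 tall (z), about 0.31 kg, upright alone on the bench. Both ends alike: over the last 18 mm the thickness tapers evenly on both sides to a 6.4 mm wide end face, full height; either end can lead. Slippery (friction about 0.25). Chips if pressed hard (over 18 N) on a slab.
- rack: Fixed wooden rack, open to its front (-x) and top. Origin on the bench under the row; x points to the back rail, y along the row, z up. Floor 10 mm thick from x = -110 to +98 mm; the row's front ends stand at x = -54 to -46 mm, so a ledge over 55 mm deep lies before them. Side cheeks: x = -50 to +98, inner faces at y = +50.25 and -50.25, tops 60 mm above the bench. With the sixth slab, 4.5 mm is to spare in all.
- left_outer: Slab at the +y end of the row (rack axes), 0.5 to 10.5 mm from the cheek. Like the slab to be racked but 100 mm long; origin at the centre of its underside, x its length, y its thickness (along the row), z up. Stands loose on the rack's floor, free to slide or tip.
- left_inner: Second slab from +y, touching or nearly touching the first; the gap lies at its -y side. Like the slab to be racked but 100 mm long; origin at the centre of its underside, x its length, y its thickness (along the row), z up. Stands loose on the rack's floor, free to slide or tip.
- right_inner: Third slab from +y; the gap, 5 to 9 mm wide between the flat sides, lies at its +y side. Like the slab to be racked but 100 mm long; origin at the centre of its underside, x its length, y its thickness (along the row), z up. Stands loose on the rack's floor, free to slide or tip.
- right_mid: Fourth slab from +y, touching or nearly touching the third. Like the slab to be racked but 100 mm long; origin at the centre of its underside, x its length, y its thickness (along the row), z up. Stands loose on the rack's floor, free to slide or tip.
- right_outer: Slab at the -y end of the row, touching or nearly touching the fourth; the rest of the free space, 0.7 to 15 mm, is between it and the cheek. Like the slab to be racked but 100 mm long; origin at the centre of its underside, x its length, y its thickness (along the row), z up. Stands loose on the rack's floor, free to slide or tip.
- rack_mouth (a point): Point on the rack's floor (10 mm above the bench), 50 mm before the rack's origin, mid row. Behind the row an adjustable rail, 45 mm tall, crosses the rack; its front face is clamped somewhere from 104 to 134 mm beyond this point along the rack's x. Its setting is not given and the row need not touch it: feel for it. Its clamp slips if pushed over 18 N. A slab fully home has its leading end against that face.
- bowl_near: Bystander: loose dark brown bowl, 104 mm across, 60 mm tall, origin under its foot. It and the lone slab stand on opposite sides of the rack, either way round.
- bowl_far: Bystander: loose dark brown bowl, 120 mm across, 70 mm tall, origin under its foot.
- jar: Bystander: loose cream jar with a wooden stopper, 70 mm across, 90 mm tall, origin under it.
- prop: Bystander: loose cream kiln prop, an upright cylinder 40 mm across, 60 mm tall, origin under it.
- short_tile: Bystander: square tile 60 x 60 x 16 mm of the same clay lying flat; not the slab to be racked. Origin under it.
- brush: Bystander: a brush about 200 mm long lying flat on the bench at the -y side.
Things that resemble listed ones, but are neither listed nor needed, are in the scene too. Leave any blue look-alike of the left_inner alone. Leave any green look-alike of the part that bears slab_centre alone.

How it is judged:
By the outcome, as a careful person would: the job done as asked, in the order asked, and still so for the second after the job is handed in, with the robot touching nothing.
It also fails if it takes over 67 s, if anything falls off the work surface, if the arm or the gripper's body presses on something with over 40 N, if the wrist force passes 120 N, or if a joint passes its speed limit or range.

## Robot

A 6-joint arm with a two-finger parallel gripper is mounted at the origin on the work surface. World frame = base frame: x ahead of the robot, y to its left, z up, the work surface at z = 0. Lengths are in m, angles in rad, forces in N, time in s.
With the tool pointing down it reaches from about 0.35 to 0.975 m from the base axis. Payload 4.9 kg.
Tool frame: the origin (TCP) lies midway between the tips of the shut fingers; the grasp point (between the pads) lies 19 mm behind it; z points along the fingers, y is the direction in which the jaws open and shut (so a half turn about z gives the same grasp; the last joint's range is limited). The gripper opens to 85 mm and grips with 20 to 120 N. Pads are 22 mm wide; open, the fingers measure 114 mm over their backs; the gripper's body (76 mm by 85 mm) begins 54 mm behind the grasp point. The pads swing forward as they close: fully open they stand 13 mm farther back than shut.
Start: joints at [-1.373, 0.053, 1.613, -0, 1.476, -0.119], TCP at [0.195, -0.594, 0.198] pointing down, gripper open.
Joint ranges: [-3.01, 3.01], [-1.01, 2.22], [0.06, 2.58], [-1.02, 4.17], [0.09, 2.62], [-3.14, 3.14]. Speed limits (rad/s): [2.57, 2.57, 3.14, 3.14, 3.14, 3.14].

## Interface

Orientations are given as a unit quaternion [w, x, y, z].
In Python, from plant import manip, cams gives the robot as it stands.
- The arm moves only by the tool jog_arm, never from a script. Its argument "targets" is a list of rows, each a list of 4 numbers: the shift along the tool's x, y, z in m, then the turn about the tool's z in degrees. A call has 1 to 5 rows; each row is the pose to reach, as a shift and turn from the pose commanded when the call began, along the tool's axes at that moment; what a row does not reach only later rows make up. A row lasts 1/12 s, in which the tool goes at most 41.7 mm and 7.16 degrees, less where a joint would pass 70% of its speed; a pose out of reach is approached as far as the arm can. A call with a gripper value outside its range is refused whole. "fingers" is the opening, from 0 (shut) to 1 (fully open), set as the call begins (left out, the last holds). The fingers move at their own pace and stop on an object; the grip force is fixed at half the most. Time passes only in rows, so rows that repeat a pose let the fingers close. It gives the time, the measured TCP pose, the force and the opening at its end, in the units of the state.
- manip.state(): the state, without advancing time (a new reading comes with each control period).
- cams.grab_frame(name): name is "side" or "top"; returns the picture (400x640x3 uint8, red, green, blue); there is no depth.
- cams.get_calibration(name): a dict with "camera_matrix" (3x3 intrinsics, pixels), "cam_to_world" (4x4, takes a point from camera to world coordinates). Camera axes: x right, y up, looking along -z (the intrinsics and any distortion apply to the point x, -y, -z); pixel columns grow to the right and rows downward; lengths in m; the calibration is good to about 2 mm. A picture is of the moment at which its call begins. get_calibration takes no time and is no camera call.
- manip.job_done(): hands the job in, once; it reports no verdict.
The state is a dict: "time": time; "joint_pos": joint angles; "joint_vel": joint speeds; "joint_efforts": joint torques, N m; "tool_pos": TCP position; "tool_rot": TCP orientation; "contact_force": force on the tool from outside, world axes, zero at the start; "ft_torque": the same for the moment, N m; "gripper_width": opening from 0.0 (shut) to 1.0 (fully open).
Only numpy, scipy, OpenCV 4.12 (cv2) and the standard library are available. Lean on these libraries where they do the work, as an engineer would, in place of code of your own. Each camera call takes 0.05 s, during which the arm holds its last target. There are 200 camera calls.

## Working session

There is one attempt and no reset: what is moved stays moved. The work goes in short steps, Python scripts to look and compute and a tool call to move; the robot and the scene stay as the last step left them, time stands still between calls to the robot, and variables do not carry over. Pictures are saved under pics/ and viewed, about 8 in all and at most 12, crops included, and the job is handed in when it is done.

Besides the shell and the picture viewer there is one more tool, called in YAML: its name, and indented under it one key for each argument. jog_arm: Moves the arm, as the interface text tells. Its arguments: {"type":"object","properties":{"targets":{"type":"array"},"fingers":{"type":"number"}},"required":["targets"]}

```bash
mkdir -p pics; python3 - <<'E'
from plant import manip,cams
import cv2,numpy as np
for n in("top","side"):
    f=cams.grab_frame(n); cv2.imwrite(f"pics/{n}0.png",f[:,:,::-1])
    c=cams.get_calibration(n); print(n,c)
print(manip.state())
E
```

```text
top {'camera_matrix': array([[391.78376771,   0.        , 318.59696576],
       [  0.        , 391.78376771, 194.097601  ],
       [  0.        ,   0.        ,   1.        ]]), 'cam_to_world': array([[ 0.02739743,  0.99511071, -0.09488967,  0.48518259],
       [-0.99939495,  0.02930218,  0.01873813, -0.02348821],
       [ 0.02142699,  0.09431888,  0.99531142,  0.94086559],
       [ 0.        ,  0.        ,  0.        ,  1.        ]])}
side {'camera_matrix': array([[513.3839862 ,   0.        , 318.82718578],
       [  0.        , 513.3839862 , 193.02574621],
       [  0.        ,   0.        ,   1.        ]]), 'cam_to_world': array([[-0.90012637,  0.3192546 , -0.29639335,  0.10495457],
       [-0.43547333, -0.67761066,  0.59262701,  0.86856047],
       [-0.0116404 ,  0.6625106 ,  0.74896209,  1.21004508],
       [ 0.        ,  0.        ,  0.        ,  1.        ]])}
{'time': 0.1, 'joint_pos': array([-1.37298055e+00,  5.33170625e-02,  1.61415732e+00,  3.04014308e-05,
        1.47597224e+00, -1.18982433e-01]), 'joint_vel': array([ 0.00075743, -0.00024256, -0.00155441, -0.00095015,  0.0008265 ,
       -0.00089201]), 'joint_efforts': array([-3.71713668e-04, -3.94905889e+01, -3.71364391e+01, -1.70572357e-04,
        3.96185103e-03, -2.26719187e-06]), 'tool_pos': array([ 0.19460139, -0.59328305,  0.19666937]), 'tool_rot': array([-9.26860616e-04,  9.87480875e-01,  1.57736051e-01, -2.14098427e-05]), 'contact_force': array([-0.18107362,  0.16377219, -0.56113897]), 'ft_torque': array([ 0.06989066,  0.02132931, -0.00688774]), 'gripper_width': 1.0001654423686765}
```

View pics/top0.png

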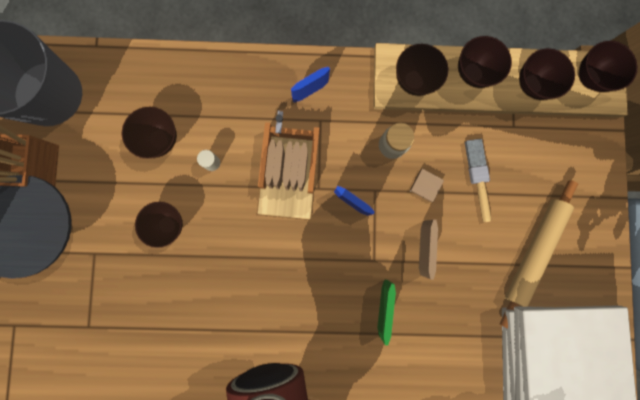

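View pics/side0.png

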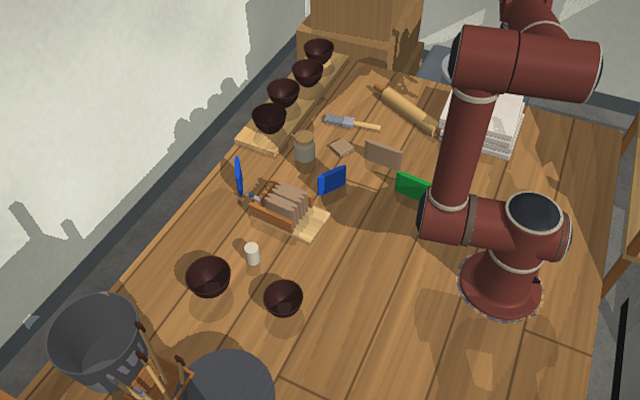

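The top view shows the lone clay slab at about (429,249), the rack at about (288,165) with its mouth at about (285,205), a blue look-alike at (355,200) and a green one at (388,312). In the side view the lone slab is at about (383,152) and the rack at about (285,207). I'll zoom in next.

```bash
python3 - <<'E'
import cv2,numpy as np
t=cv2.imread("pics/top0.png"); s=cv2.imread("pics/side0.png")
a=cv2.resize(t[120:225,250:330],None,fx=5,fy=5,interpolation=cv2.INTER_CUBIC)
b=cv2.resize(t[210:290,405:455],None,fx=6,fy=6,interpolation=cv2.INTER_CUBIC)
def grid(im,x0,y0,k):
    for i in range(0,im.shape[1],10*k): cv2.putText(im,str(x0+i//k),(i,9),0,.32,(255,255,255));cv2.line(im,(i,0),(i,im.shape[0]),(255,255,255),1) if 0 else cv2.line(im,(i,10),(i,16),(0,255,255),1)
    for i in range(0,im.shape[0],10*k): cv2.putText(im,str(y0+i//k),(0,i+4),0,.32,(255,255,255));cv2.line(im,(22,i),(28,i),(0,255,255),1)
grid(a,250,120,5);grid(b,405,210,6)
h=525;o=np.zeros((h,400+300,3),np.uint8);o[:,:400]=a;o[:480,400:]=b
cv2.imwrite("pics/c1.png",o)
d=cv2.resize(s[130:250,240:340],None,fx=4,fy=4,interpolation=cv2.INTER_CUBIC);grid(d,240,130,4)
e=cv2.resize(s[130:180,355:415],None,fx=6,fy=6,interpolation=cv2.INTER_CUBIC);grid(e,355,130,6)
o=np.zeros((480,760,3),np.uint8);o[:,:400]=d;o[:300,400:]=e;cv2.imwrite("pics/c2.png",o)
E
```

```text
(no output)
```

View pics/c1.png

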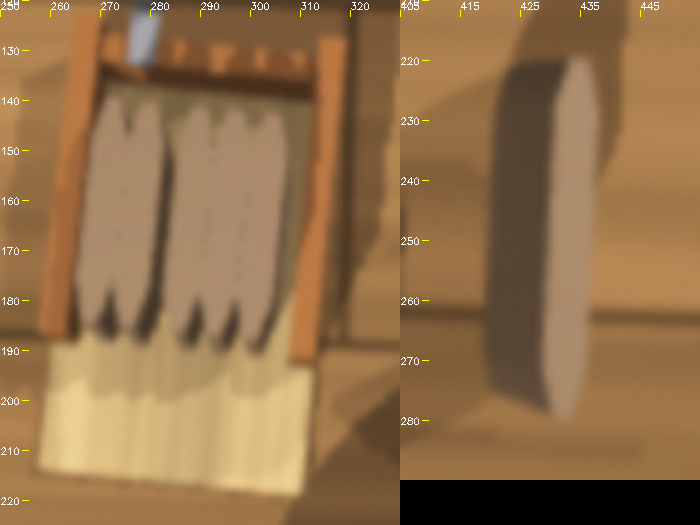

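View pics/c2.png

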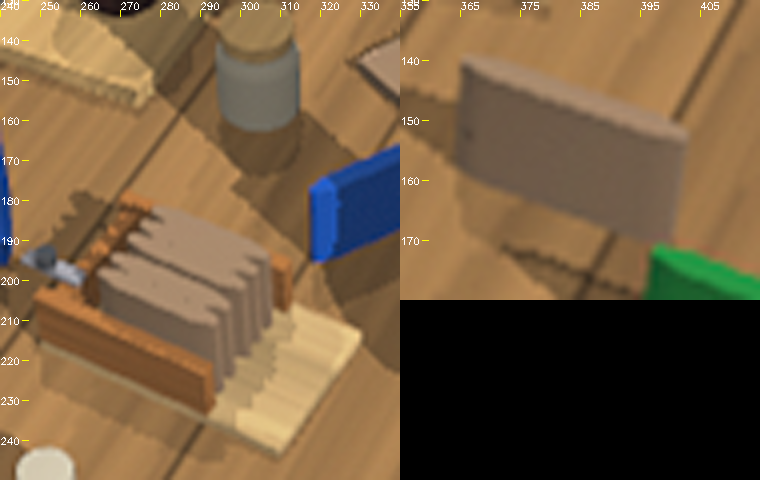

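Crop 1 puts the rack floor's front corners at (257.5,214) and (310.5,219). The cheek inner front corners are near (263.5,188) and (308,192), and the gap strip runs from about (283,150) to (281,185). The lone slab's top runs from (434.5,219.5) to (432.5,279). Crop 2 shows the same row and the lone slab, with its top going from (366,140) to (402,151). Next I'll rectify the images at the known heights.

```bash
cat > h.py <<'E'
import numpy as np,cv2
from plant import manip,cams
def proj(n,P):
    c=cams.get_calibration(n);M=c["cam_to_world"];P=np.atleast_2d(P)
    q=(P-M[:3,3])@M[:3,:3]; q=np.c_[q[:,0],-q[:,1],-q[:,2]]; u=q@c["camera_matrix"].T
    return u[:,:2]/u[:,2:]
def ray(n,uv,z):
    c=cams.get_calibration(n);M=c["cam_to_world"]
    d=np.linalg.solve(c["camera_matrix"],[*uv,1]); d=M[:3,:3]@np.array([d[0],-d[1],-d[2]])
    o=M[:3,3]; return o+d*(z-o[2])/d[2]
def rect(n,img,org,yaw,z,xr,yr,k):
    # rows: local x descending, cols: local y descending; k px/mm
    xs=np.arange(xr[1],xr[0],-1/k)/1e3; ys=np.arange(yr[1],yr[0],-1/k)/1e3
    X,Y=np.meshgrid(xs,ys,indexing="ij");c,s=np.cos(yaw),np.sin(yaw)
    P=np.stack([org[0]+c*X-s*Y,org[1]+s*X+c*Y,0*X+z],-1).reshape(-1,3)
    uv=proj(n,P).reshape(*X.shape,2).astype(np.float32)
    return cv2.remap(img,uv[...,0],uv[...,1],cv2.INTER_CUBIC)
E
python3 - <<'E'
from h import *
p=lambda *a:print(a[0],np.round(ray("top",a[1],a[2])*1e3,1))
p("floorL",(257.5,213.9),.01);p("floorR",(310.5,219.3),.01)
p("cheekLfront in",(263.5,187.8),.06);p("cheekRfront in",(308,191.8),.06)
p("cheekL back in",(270.3,124),.06);p("cheekR back in",(313.2,128),.06)
p("slab b",(434.7,219.2),.08);p("slab f",(432.5,279),.08)
s=lambda *a:print("side",a[0],np.round(ray("side",a[1],a[2])*1e3,1))
s("slab b",(366.2,140.2),.08);s("slab f",(402,151.5),.08)
s("slab b bot",(365,159),.0);s("slab f bot",(399,170.5),.0)
s("floorL",(309,243.5),.01);s("floorR",(329.8,213.5),.01)
E
```

```text
floorL [522.6 102.3  10. ]
floorR [513.3 -23.5  10. ]
cheekLfront in [579.8  84.6  60. ]
cheekRfront in [573.7 -16.   60. ]
cheekL back in [727.2  75.   60. ]
cheekR back in [721.1 -23.5  60. ]
slab b [ 519.1 -297.6   80. ]
slab f [ 389.  -292.7   80. ]
side slab b [ 513.  -295.7   80. ]
side slab f [ 390.8 -295.1   80. ]
side slab b bot [ 510.4 -291.1    0. ]
side slab f bot [ 389.7 -288.9    0. ]
side floorL [521.1 105.3  10. ]
side floorR [514.1 -20.9  10. ]
```

```bash
python3 - <<'E'
from h import *
t=cv2.imread("pics/top0.png"); s=cv2.imread("pics/side0.png")
O=(.627,.0314);yaw=np.radians(-3.9)
ims=[rect(n,i,O,yaw,z,(-65,65),(-62,62),3) for n,i,z in(("top",t,.09),("side",s,.09))]
sl=[rect(n,i,(.454,-.2951),np.radians(-2.2),.08,(-75,75),(-25,25),3) for n,i in(("top",t),("side",s))]
for im,h in((ims[0],62),(ims[1],62),(sl[0],25),(sl[1],25)):
    for v in range(-60,61,10):
        if abs(v)<h: x=int((h-v)*3);cv2.line(im,(x,0),(x,6 if v else 20),(0,255,255),1)
for k in ims:
    for v in range(-60,61,10): y=int((65-v)*3);cv2.line(k,(0,y),(8,y),(0,255,255),1)
o=np.zeros((450+0,2*372,3),np.uint8);o[:390,:372]=ims[0];o[:390,372:]=ims[1];cv2.imwrite("pics/r1.png",o)
cv2.imwrite("pics/r2.png",np.hstack(sl))
g=cv2.cvtColor(ims[0],cv2.COLOR_BGR2GRAY).astype(float);g2=cv2.cvtColor(ims[1],cv2.COLOR_BGR2GRAY).astype(float)
for nm,q in(("top",g),("side",g2)):
  for x in(20,0,-20):
    r=int((65-x)*3); pr=q[r-8:r+9].mean(0)
    print(nm,x,"y:val",[(62-i/3,int(pr[i])) for i in range(102,240,3)])
for nm,q in(("top",sl[0]),("side",sl[1])):
  q=cv2.cvtColor(q,cv2.COLOR_BGR2GRAY)
  for x in(40,0,-40):
    r=int((75-x)*3);print("slab",nm,x,[(25-i//3,int(q[r-8:r+9,i].mean())) for i in range(30,120,3)])
E
```

```text
top 20 y:val [(28.0, 144), (27.0, 144), (26.0, 145), (25.0, 145), (24.0, 145), (23.0, 145), (22.0, 144), (21.0, 144), (20.0, 144), (19.0, 144), (18.0, 144), (17.0, 140), (16.0, 135), (15.0, 119), (14.0, 101), (13.0, 81), (12.0, 68), (11.0, 65), (10.0, 70), (9.0, 85), (8.0, 105), (7.0, 122), (6.0, 136), (5.0, 141), (4.0, 144), (3.0, 145), (2.0, 145), (1.0, 145), (0.0, 144), (-1.0, 144), (-2.0, 144), (-3.0, 144), (-4.0, 145), (-5.0, 145), (-6.0, 144), (-7.0, 144), (-8.0, 144), (-9.0, 144), (-10.0, 144), (-11.0, 144), (-12.0, 144), (-13.0, 144), (-14.0, 144), (-15.0, 144), (-16.0, 144), (-17.0, 144)]
top 0 y:val [(28.0, 144), (27.0, 144), (26.0, 144), (25.0, 144), (24.0, 145), (23.0, 145), (22.0, 145), (21.0, 145), (20.0, 145), (19.0, 145), (18.0, 144), (17.0, 142), (16.0, 137), (15.0, 122), (14.0, 104), (13.0, 83), (12.0, 69), (11.0, 65), (10.0, 70), (9.0, 85), (8.0, 105), (7.0, 123), (6.0, 137), (5.0, 141), (4.0, 145), (3.0, 145), (2.0, 144), (1.0, 145), (0.0, 145), (-1.0, 145), (-2.0, 145), (-3.0, 145), (-4.0, 145), (-5.0, 144), (-6.0, 142), (-7.0, 141), (-8.0, 140), (-9.0, 140), (-1
[... 3832 characters left out ...]
12, 135), (-13, 134), (-14, 134)]
slab side 0 [(15, 89), (14, 87), (13, 87), (12, 89), (11, 91), (10, 96), (9, 101), (8, 108), (7, 116), (6, 124), (5, 130), (4, 136), (3, 140), (2, 144), (1, 145), (0, 145), (-1, 144), (-2, 143), (-3, 142), (-4, 141), (-5, 141), (-6, 140), (-7, 140), (-8, 139), (-9, 138), (-10, 137), (-11, 136), (-12, 135), (-13, 135), (-14, 134)]
slab side -40 [(15, 93), (14, 91), (13, 91), (12, 92), (11, 96), (10, 102), (9, 109), (8, 116), (7, 124), (6, 131), (5, 137), (4, 140), (3, 143), (2, 145), (1, 145), (0, 145), (-1, 143), (-2, 142), (-3, 141), (-4, 141), (-5, 141), (-6, 141), (-7, 140), (-8, 140), (-9, 140), (-10, 140), (-11, 140), (-12, 141), (-13, 141), (-14, 141)]
```

View pics/r1.png

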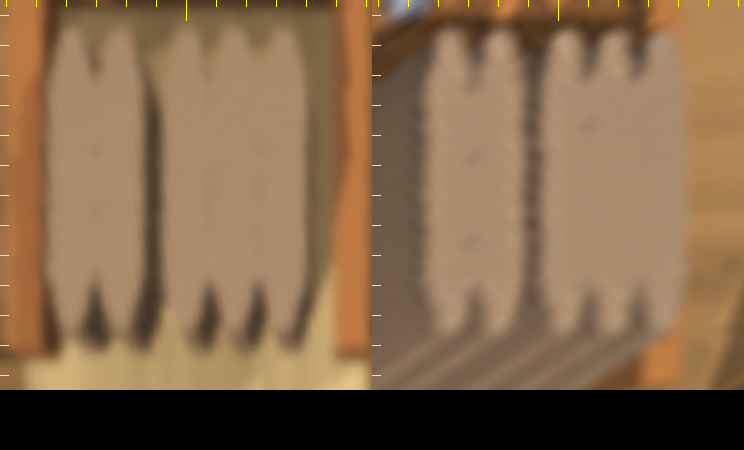

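The rectified view puts the gap at rack y = 8 to 14 mm from the top camera and about 6 to 12 mm from the side camera. It's about 6 mm wide, with the row fronts at about x = -50. The lone slab measures 130 mm long at about (0.454, -0.294) with yaw about -3°, which fits its known size. I'll move to the grasp at its rear flat.

jog_arm:
  targets:
    - [0.04,-0.025,0,7]
    - [0.08,-0.05,0,14]
    - [0.11,-0.08,0,21.2]
    - [0.15,-0.105,0,21.2]
    - [0.15,-0.105,0,21.2]
  fingers: 1.0

```text
time: 0.52
tool_pos: [0.3065, -0.4435, 0.1971]
tool_rot: [-0.001, 1.0, -0.025, 0.0]
contact_force: [0.8, -0.2, 1.1]
gripper_width: 1.0
```

```bash
cat >> h.py <<'E'
def to(x,y,z,yaw=None):
    s=manip.state();w,a,b,c=s["tool_rot"]
    R=cv2.Rodrigues(np.array([a,b,c])/np.linalg.norm([a,b,c])*2*np.arccos(np.clip(w,-1,1)))[0]
    yw=np.degrees(np.arctan2(R[1,0],R[0,0]))
    print("t",round(s["time"],2),"pos",np.round(s["tool_pos"]*1e3,1),"yaw",round(yw,2),"F",np.round(s["contact_force"],1),"w",round(s["gripper_width"],3))
    print("tool shift mm",np.round(R.T@(np.array([x,y,z])-s["tool_pos"])*1e3,1),"turn",None if yaw is None else round(yw-yaw,2))
E
python3 -c "
from h import *
to(.421,-.2926,.12,-3.0)
for uv in((388,283),(388,342),(338,188),(372,212)):print(np.round(ray('top',uv,.08)*1e3))"
```

```text
t 0.52 pos [ 306.5 -443.5  197.1] yaw -2.9 F [ 0.8 -0.2  1.1] w 1.0
tool shift mm [ 106.7 -156.4   77.5] turn 0.1
[ 378. -196.   80.]
[ 254. -197.   80.]
[582. -82.  80.]
[ 531. -158.   80.]
```

jog_arm:
  targets:
    - [0.022,-0.033,0,0]
    - [0.044,-0.066,0,0]
    - [0.067,-0.098,0.01,0]
    - [0.09,-0.13,0.02,0]
    - [0.107,-0.156,0.03,0]

```text
time: 0.93
tool_pos: [0.4209, -0.295, 0.1673]
tool_rot: [-0.0, 1.0, -0.026, 0.0]
contact_force: [-0.5, -0.6, -0.4]
gripper_width: 0.999
```

jog_arm:
  targets:
    - [0,0,0.02,0]
    - [0,0,0.02,0]

```text
time: 1.1
tool_pos: [0.4185, -0.2939, 0.1434]
tool_rot: [-0.002, 1.0, -0.025, -0.003]
contact_force: [-0.6, 0.3, -1.7]
gripper_width: 0.998
```

```bash
python3 - <<'E'
from h import *
to(.421,-.2926,.025,-3.0)
f=cams.grab_frame("top")[:,:,::-1].copy(); g=cams.grab_frame("side")[:,:,::-1].copy()
a=cv2.resize(f[200:310,370:470],None,fx=4,fy=4,interpolation=cv2.INTER_CUBIC);b=cv2.resize(g[80:190,330:430],None,fx=4,fy=4,interpolation=cv2.INTER_CUBIC)
cv2.imwrite("pics/g1.png",np.hstack([a,b]))
E
```

```text
t 1.1 pos [ 418.5 -293.9  143.4] yaw -2.85 F [-0.6  0.3 -1.7] w 0.998
tool shift mm [  3.2  -0.8 118.4] turn 0.15
```

View pics/g1.png

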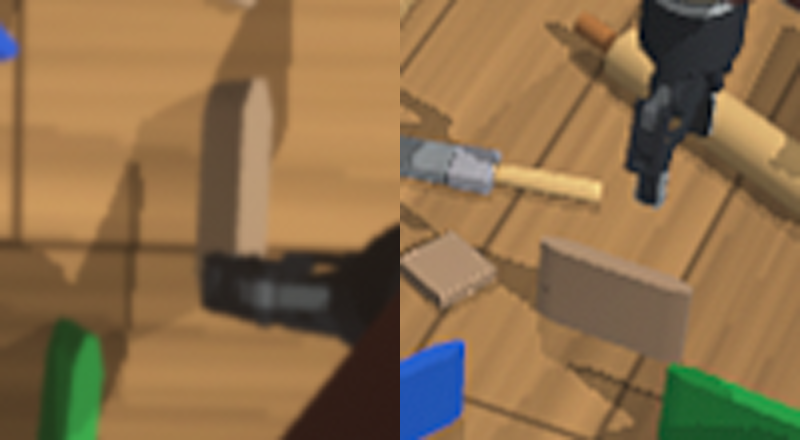

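The gripper is above the rear of the slab, and in the top crop it straddles the slab at about (240,280). I'll descend.

jog_arm:
  targets:
    - [0.001,0,0.03,0]
    - [0.002,0,0.06,0]
    - [0.002,0,0.09,0]
    - [0.002,0,0.115,0]
    - [0.002,0,0.117,0]

```text
time: 1.62
tool_pos: [0.4184, -0.296, 0.0266]
tool_rot: [-0.003, 1.0, -0.028, -0.003]
contact_force: [-0.8, 0.8, -0.5]
gripper_width: 1.0
```

jog_arm:
  targets:
    - [0,0,0,0]
    - [0,0,0,0]
    - [0,0,0,0]
    - [0,0,0,0]
    - [0,0,0,0]
  fingers: 0.25

```text
time: 2.03
tool_pos: [0.4226, -0.2984, 0.0327]
tool_rot: [0.001, 1.0, -0.027, 0.001]
contact_force: [0.8, 0.5, 0.6]
gripper_width: 0.299
```

```bash
python3 -c "
from h import *
to(.421,-.2926,.025,-3.0)"
```

```text
t 2.03 pos [ 422.6 -298.4   32.7] yaw -3.06 F [0.8 0.5 0.6] w 0.299
tool shift mm [-2.  -5.7  7.7] turn -0.06
```

jog_arm:
  targets:
    - [0,0,0,0]
    - [0,0,0,0]

```text
time: 2.2
tool_pos: [0.422, -0.2975, 0.0314]
tool_rot: [0.0, 1.0, -0.027, 0.0]
contact_force: [-0.9, 0.6, 1.1]
gripper_width: 0.249
```

jog_arm:
  targets:
    - [0,0,0,0]
    - [0,0,0,0]

```text
time: 2.37
tool_pos: [0.4217, -0.2973, 0.0309]
tool_rot: [-0.0, 1.0, -0.027, 0.0]
contact_force: [0.3, 0.6, 0.3]
gripper_width: 0.244
```

jog_arm:
  targets:
    - [0,0,0,0]
    - [0,0,0,0]

```text
time: 2.53
tool_pos: [0.4216, -0.2973, 0.0307]
tool_rot: [-0.0, 1.0, -0.027, -0.0]
contact_force: [0.4, 0.2, 0.5]
gripper_width: 0.253
```

jog_arm:
  targets:
    - [0,-0.0045,0.005,0]
    - [0,-0.0045,0.005,0]
    - [0,-0.0045,0.005,0]

```text
time: 2.78
tool_pos: [0.4215, -0.2923, 0.0251]
tool_rot: [-0.0, 1.0, -0.026, -0.001]
contact_force: [-0.1, -0.5, 0.1]
gripper_width: 0.252
```

jog_arm:
  targets:
    - [0,0,0,0]
    - [0,0,0,0]
    - [0,0,0,0]
    - [0,0,0,0]
    - [0,0,0,0]
  fingers: 0.05

```text
time: 3.2
tool_pos: [0.4217, -0.2928, 0.0256]
tool_rot: [-0.0, 1.0, -0.027, -0.0]
contact_force: [-0.1, 0.8, -1.9]
gripper_width: 0.171
```

jog_arm:
  targets:
    - [0,0,0,0]
    - [0,0,0,0]
    - [0,0,0,0]

```text
time: 3.45
tool_pos: [0.4217, -0.2928, 0.0256]
tool_rot: [-0.0, 1.0, -0.027, -0.0]
contact_force: [0.3, 0.5, -2.5]
gripper_width: 0.171
```

jog_arm:
  targets:
    - [0,0,-0.01,0]
    - [0,0,-0.03,0]
    - [0,0,-0.06,0]
    - [0,0,-0.09,0]
    - [0,0,-0.12,0]

```text
time: 3.87
tool_pos: [0.4215, -0.2926, 0.1473]
tool_rot: [-0.0, 1.0, -0.027, -0.0]
contact_force: [0.6, -0.1, -2.7]
gripper_width: 0.172
```

jog_arm:
  targets:
    - [0,0,0,0]
    - [0,0,0,0]
    - [0,0,0,0]

```text
time: 4.12
tool_pos: [0.4213, -0.2924, 0.1449]
tool_rot: [-0.0, 1.0, -0.027, -0.001]
contact_force: [-0.5, 0.3, -4.0]
gripper_width: 0.173
```

```bash
python3 -c "
from h import *
to(.4681,.0528,.146,-3.9)"
```

```text
t 4.12 pos [ 421.3 -292.4  144.9] yaw -3.05 F [-0.5  0.3 -4. ] w 0.173
tool shift mm [  28.3 -347.2   -0.8] turn 0.85
```

jog_arm:
  targets:
    - [0.002,-0.02,0,0.2]
    - [0.004,-0.05,0,0.4]
    - [0.007,-0.085,0,0.6]
    - [0.01,-0.12,0,0.8]
    - [0.013,-0.155,0,0.85]

```text
time: 4.53
tool_pos: [0.4414, -0.1367, 0.1429]
tool_rot: [-0.001, 0.999, -0.035, -0.002]
contact_force: [0.2, 1.0, -3.0]
gripper_width: 0.174
```

jog_arm:
  targets:
    - [0.003,-0.035,0,0]
    - [0.006,-0.07,0,0]
    - [0.009,-0.105,0,0]
    - [0.012,-0.14,0,0]
    - [0.014,-0.165,0,0]

```text
time: 4.95
tool_pos: [0.4665, 0.0277, 0.143]
tool_rot: [-0.001, 0.999, -0.033, -0.002]
contact_force: [0.6, -0.4, -3.5]
gripper_width: 0.17
```

jog_arm:
  targets:
    - [0,-0.015,0,0]
    - [0,-0.022,0,0]
    - [0,-0.022,0,0]
    - [0,-0.022,0,0]
    - [0,-0.022,0,0]

```text
time: 5.37
tool_pos: [0.4693, 0.0459, 0.1449]
tool_rot: [0.0, 0.999, -0.035, -0.001]
contact_force: [0.2, -0.4, -3.1]
gripper_width: 0.17
```

jog_arm:
  targets:
    - [0,0,0,0]
    - [0,0,0,0]
    - [0,0,0,0]
    - [0,0,0,0]

```text
time: 5.7
tool_pos: [0.4699, 0.0463, 0.1459]
tool_rot: [0.0, 0.999, -0.034, 0.0]
contact_force: [-0.4, -0.1, -2.4]
gripper_width: 0.175
```

```bash
python3 -c "
from h import *
to(.4681,.0528,.038,-3.9)"
```

```text
t 5.7 pos [469.9  46.3 145.9] yaw -3.95 F [-0.4 -0.1 -2.4] w 0.175
tool shift mm [ -2.3  -6.4 107.9] turn -0.05
```

jog_arm:
  targets:
    - [-0.001,-0.003,0.02,0]
    - [-0.002,-0.006,0.045,0]
    - [-0.002,-0.0065,0.07,0]
    - [-0.002,-0.0065,0.085,0]
    - [-0.002,-0.0065,0.095,0]

```text
time: 6.12
tool_pos: [0.4667, 0.0534, 0.0485]
tool_rot: [-0.0, 0.999, -0.034, -0.002]
contact_force: [-0.1, 0.5, -3.5]
gripper_width: 0.169
```

jog_arm:
  targets:
    - [0,0,0.006,0]
    - [0,0,0.012,0]
    - [0,0,0.012,0]
    - [0,0,0.012,0]
    - [0,0,0.012,0]

```text
time: 6.53
tool_pos: [0.4693, 0.0534, 0.04]
tool_rot: [0.0, 0.999, -0.034, 0.001]
contact_force: [-0.3, -0.2, -3.4]
gripper_width: 0.172
```

```bash
python3 - <<'E'
from h import *
to(.4681,.0528,.038,-3.9)
O=(.627,.0314);yaw=np.radians(-3.9)
ims=[]
for n in("top","side"):
    f=cams.grab_frame(n)[:,:,::-1].copy()
    im=rect(n,f,O,yaw,.091,(-140,65),(-62,62),2.8)
    for v in range(-60,61,10): x=int((62-v)*2.8);cv2.line(im,(x,0),(x,6 if v else 20),(0,255,255),1)
    for v in range(-140,61,10): y=int((65-v)*2.8);cv2.line(im,(0,y),(8 if v%50 else 20,y),(0,255,255),1)
    ims.append(im)
    q=cv2.cvtColor(im,cv2.COLOR_BGR2GRAY)
    for x in(-85,-110,-20,20):
        r=int((65-x)*2.8);print(n,x,[(v,int(q[r-8:r+9,int((62-v)*2.8)].mean())) for v in range(26,-6,-1)])
cv2.imwrite("pics/m1.png",np.hstack(ims))
E
```

```text
t 6.53 pos [469.3  53.4  40. ] yaw -3.9 F [-0.3 -0.2 -3.4] w 0.172
tool shift mm [-1.2  0.6  2. ] turn -0.0
top -85 [(26, 177), (25, 177), (24, 176), (23, 175), (22, 173), (21, 170), (20, 165), (19, 160), (18, 157), (17, 154), (16, 148), (15, 140), (14, 129), (13, 120), (12, 114), (11, 112), (10, 110), (9, 110), (8, 109), (7, 108), (6, 104), (5, 97), (4, 87), (3, 77), (2, 73), (1, 73), (0, 80), (-1, 95), (-2, 111), (-3, 123), (-4, 125), (-5, 129)]
top -110 [(26, 146), (25, 146), (24, 146), (23, 145), (22, 143), (21, 139), (20, 131), (19, 120), (18, 110), (17, 105), (16, 99), (15, 98), (14, 97), (13, 97), (12, 97), (11, 96), (10, 96), (9, 96), (8, 95), (7, 95), (6, 92), (5, 86), (4, 78), (3, 69), (2, 64), (1, 63), (0, 66), (-1, 76), (-2, 86), (-3, 96), (-4, 98), (-5, 101)]
top -20 [(26, 156), (25, 156), (24, 156), (23, 155), (22, 155), (21, 155), (20, 155), (19, 156), (18, 155), (17, 154), (16, 150), (15, 135), (14, 114), (13, 89), (12, 72), (11, 68), (10, 72), (9, 89), (8, 113), (7, 134), (6, 146), (5, 151), (4, 155), (3, 154), (2, 149), (1, 144), (0, 133), (-1, 123), (-2, 115), (-3,
[... 1058 characters left out ...]

side -20 [(26, 149), (25, 149), (24, 150), (23, 150), (22, 149), (21, 149), (20, 150), (19, 151), (18, 153), (17, 153), (16, 153), (15, 150), (14, 144), (13, 133), (12, 120), (11, 110), (10, 100), (9, 96), (8, 100), (7, 110), (6, 119), (5, 132), (4, 144), (3, 152), (2, 156), (1, 156), (0, 151), (-1, 143), (-2, 132), (-3, 121), (-4, 114), (-5, 107)]
side 20 [(26, 150), (25, 149), (24, 149), (23, 150), (22, 150), (21, 150), (20, 151), (19, 152), (18, 153), (17, 153), (16, 151), (15, 147), (14, 139), (13, 127), (12, 113), (11, 105), (10, 96), (9, 95), (8, 101), (7, 114), (6, 124), (5, 137), (4, 147), (3, 153), (2, 154), (1, 154), (0, 152), (-1, 151), (-2, 151), (-3, 150), (-4, 150), (-5, 149)]
```

View pics/m1.png

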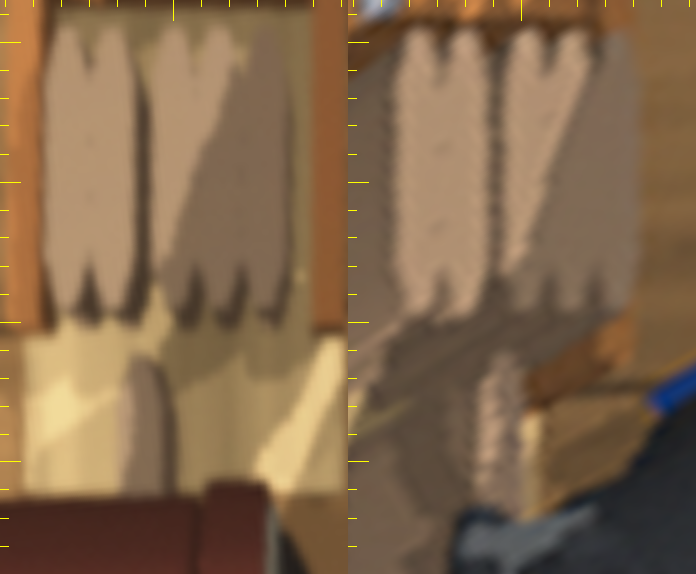

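The held slab is in front of the gap. Seen from above, its tip is at about (147,355) and the gap column at about (143,200), so they line up to within about 1.5 mm. I'll lower a little and start a gentle insertion using the force readings.

jog_arm:
  targets:
    - [0,0,0.002,0]
    - [0.005,0,0.002,0]
    - [0.01,0,0.002,0]
    - [0.01,0,0.002,0]
    - [0.01,0,0.002,0]

```text
time: 7.05
tool_pos: [0.4787, 0.0527, 0.037]
tool_rot: [0.0, 0.999, -0.034, 0.0]
contact_force: [0.2, 0.5, -2.9]
gripper_width: 0.171
```

jog_arm:
  targets:
    - [0.002,0,0,0]
    - [0.004,0,0,0]
    - [0.006,0,0,0]
    - [0.006,0,0,0]
    - [0.006,0,0,0]

```text
time: 7.47
tool_pos: [0.4843, 0.0523, 0.0368]
tool_rot: [0.0, 0.999, -0.034, -0.0]
contact_force: [0.9, 0.1, -2.2]
gripper_width: 0.174
```

```bash
python3 - <<'E'
from h import *
to(.4681,.0528,.038,-3.9)
f=cams.grab_frame("top")[:,:,::-1]; g=cams.grab_frame("side")[:,:,::-1]
a=cv2.resize(f[150:230,250:320],None,fx=5,fy=5,interpolation=cv2.INTER_CUBIC);b=cv2.resize(g[170:250,260:340],None,fx=5,fy=5,interpolation=cv2.INTER_CUBIC)
cv2.imwrite("pics/m2.png",np.hstack([a,b]))
E
```

```text
t 7.47 pos [484.3  52.3  36.8] yaw -3.9 F [ 0.9  0.1 -2.2] w 0.174
tool shift mm [-16.2   0.6  -1.2] turn 0.0
```

View pics/m2.png

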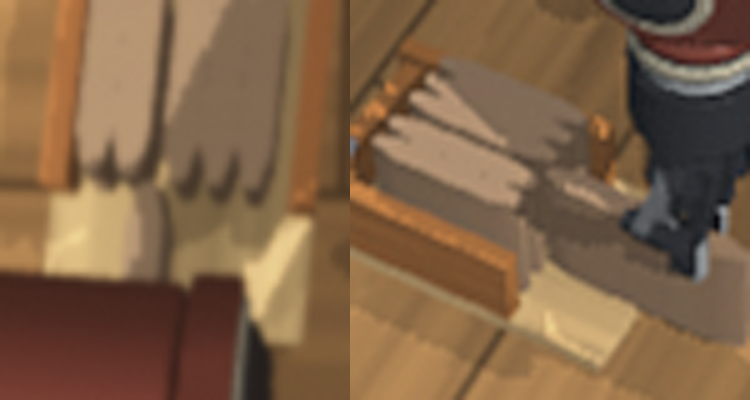

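In the top crop the tip is at about (150,190), between the left-inner tip (135,180) and the right-inner tip (180,190). It sits slightly toward the left, so I'll nudge it 1 mm to -y and go on.

jog_arm:
  targets:
    - [0.001,0.001,-0.0005,0]
    - [0.003,0.001,-0.0005,0]
    - [0.005,0.001,-0.0005,0]
    - [0.006,0.001,-0.0005,0]
    - [0.006,0.001,-0.0005,0]

```text
time: 7.98
tool_pos: [0.4905, 0.0509, 0.0374]
tool_rot: [0.0, 0.999, -0.034, 0.0]
contact_force: [0.1, -1.0, -2.9]
gripper_width: 0.172
```

jog_arm:
  targets:
    - [0.0015,0,0,0]
    - [0.003,0,0,0]
    - [0.0045,0,0,0]
    - [0.006,0,0,0]
    - [0.006,0,0,0]

```text
time: 8.4
tool_pos: [0.4965, 0.0505, 0.0374]
tool_rot: [-0.0, 0.999, -0.034, 0.0]
contact_force: [-0.5, -0.8, -2.7]
gripper_width: 0.176
```

jog_arm:
  targets:
    - [0.001,0,0,0]
    - [0.002,0,0,0]
    - [0.003,0,0,0]
    - [0.004,0,0,0]
    - [0.004,0,0,0]

```text
time: 8.82
tool_pos: [0.5003, 0.0502, 0.0374]
tool_rot: [0.0, 0.999, -0.034, 0.0]
contact_force: [0.3, 0.1, -2.1]
gripper_width: 0.172
```

jog_arm:
  targets:
    - [0.001,0,0,0]
    - [0.002,0,0,0]
    - [0.003,0,0,0]
    - [0.004,0,0,0]
    - [0.004,0,0,0]

```text
time: 9.23
tool_pos: [0.5041, 0.05, 0.0372]
tool_rot: [-0.0, 0.999, -0.034, -0.0]
contact_force: [-0.1, -0.1, -3.2]
gripper_width: 0.172
```

jog_arm:
  targets:
    - [0.001,0,0,0]
    - [0.002,0,0,0]
    - [0.003,0,0,0]
    - [0.004,0,0,0]
    - [0.004,0,0,0]

```text
time: 9.65
tool_pos: [0.5083, 0.0497, 0.0373]
tool_rot: [-0.0, 0.999, -0.034, 0.0]
contact_force: [-0.9, 0.5, -2.9]
gripper_width: 0.172
```

jog_arm:
  targets:
    - [0.001,0,0,0]
    - [0.002,0,0,0]
    - [0.003,0,0,0]
    - [0.004,0,0,0]
    - [0.004,0,0,0]

```text
time: 10.07
tool_pos: [0.5124, 0.0494, 0.0374]
tool_rot: [-0.0, 0.999, -0.034, 0.0]
contact_force: [-0.5, -0.4, -3.2]
gripper_width: 0.172
```

jog_arm:
  targets:
    - [0.001,0,0,0]
    - [0.002,0,0,0]
    - [0.003,0,0,0]
    - [0.004,0.0005,0,0]
    - [0.004,0.0005,0,0]

```text
time: 10.48
tool_pos: [0.5165, 0.0487, 0.0375]
tool_rot: [-0.0, 0.999, -0.034, 0.0]
contact_force: [-1.2, 1.1, -3.5]
gripper_width: 0.173
```

jog_arm:
  targets:
    - [0.001,0,0,0]
    - [0.002,0,0,0]
    - [0.003,0,0,0]
    - [0.004,0.0005,0,0]
    - [0.004,0.0005,0,0]

```text
time: 10.9
tool_pos: [0.5204, 0.0479, 0.0374]
tool_rot: [-0.0, 0.999, -0.034, 0.0]
contact_force: [-0.0, 1.3, -2.3]
gripper_width: 0.172
```

jog_arm:
  targets:
    - [0.001,0,0,0]
    - [0.002,0,0,0]
    - [0.003,0,0,0]
    - [0.004,0,0,0]
    - [0.004,0,0,0]

```text
time: 11.32
tool_pos: [0.5244, 0.0475, 0.0374]
tool_rot: [0.0, 0.999, -0.034, 0.0]
contact_force: [0.3, 0.3, -2.4]
gripper_width: 0.172
```

jog_arm:
  targets:
    - [0.001,0,0,0]
    - [0.003,0,0,0]
    - [0.004,0,0,0]
    - [0.006,0,0,0]
    - [0.006,0,0,0]

```text
time: 11.73
tool_pos: [0.5305, 0.0472, 0.0374]
tool_rot: [-0.0, 0.999, -0.034, 0.0]
contact_force: [-0.5, 0.6, -3.8]
gripper_width: 0.17
```

jog_arm:
  targets:
    - [0.001,0,0,0]
    - [0.003,0,0,0]
    - [0.004,0,0,0]
    - [0.006,0,0,0]
    - [0.006,0,0,0]

```text
time: 12.15
tool_pos: [0.5364, 0.0468, 0.0373]
tool_rot: [-0.0, 0.999, -0.034, 0.0]
contact_force: [-0.3, -0.0, -2.4]
gripper_width: 0.173
```

jog_arm:
  targets:
    - [0.001,0,0,0]
    - [0.003,0,0,0]
    - [0.004,0,0,0]
    - [0.006,0,0,0]
    - [0.006,0,0,0]

```text
time: 12.57
tool_pos: [0.5424, 0.0464, 0.0373]
tool_rot: [-0.0, 0.999, -0.034, 0.0]
contact_force: [-0.3, 0.8, -3.5]
gripper_width: 0.172
```

jog_arm:
  targets:
    - [0.002,0,0,0]
    - [0.004,0,0,0]
    - [0.006,0,0,0]
    - [0.008,0,0,0]
    - [0.008,0,0,0]

```text
time: 12.98
tool_pos: [0.5505, 0.0458, 0.0374]
tool_rot: [0.0, 0.999, -0.034, 0.0]
contact_force: [0.1, 0.6, -3.6]
gripper_width: 0.17
```

```bash
python3 - <<'E'
from h import *
to(.4681,.0528,.038,-3.9)
f=cams.grab_frame("top")[:,:,::-1]; g=cams.grab_frame("side")[:,:,::-1]
a=cv2.resize(f[120:220,250:320],None,fx=5,fy=5,interpolation=cv2.INTER_CUBIC);b=cv2.resize(g[150:250,250:340],None,fx=5,fy=5,interpolation=cv2.INTER_CUBIC)
cv2.imwrite("pics/m3.png",np.hstack([a,b]))
E
```

```text
t 12.98 pos [550.5  45.8  37.4] yaw -3.9 F [ 0.1  0.6 -3.6] w 0.17
tool shift mm [-82.7  -1.4  -0.7] turn -0.0
```

View pics/m3.png

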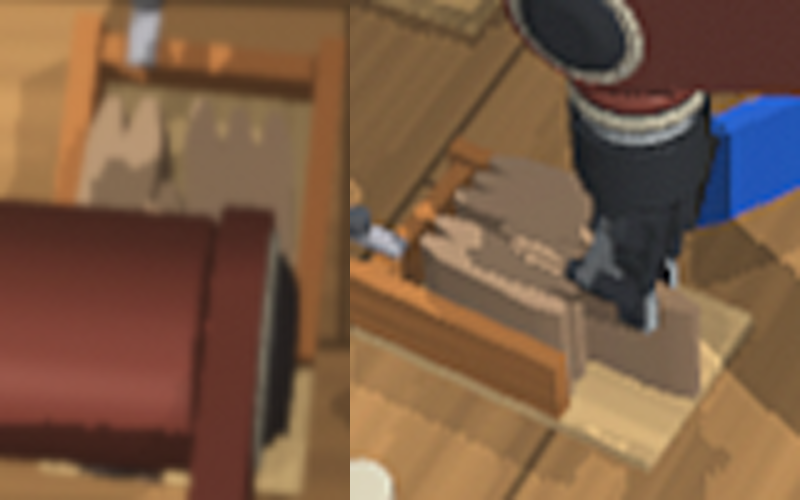

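The slab is upright between its neighbours, which are still standing. In the side crop the fingers are at about (640,310), clear of the row front at about (575,340). The whole slab is now over the rack floor, so I'll go 4 mm further, set it down and release.

jog_arm:
  targets:
    - [0.002,0,0,0]
    - [0.004,0,0,0]
    - [0.004,0,0.0005,0]
    - [0.004,0,0.001,0]
    - [0.004,0,0.001,0]

```text
time: 13.5
tool_pos: [0.5544, 0.0455, 0.0365]
tool_rot: [0.0, 0.999, -0.034, 0.001]
contact_force: [0.1, 0.4, -2.2]
gripper_width: 0.172
```

jog_arm:
  targets:
    - [0,0,0.0003,0]
    - [0,0,0.0006,0]
    - [0,0,0.0006,0]

```text
time: 13.75
tool_pos: [0.5539, 0.0456, 0.0357]
tool_rot: [0.0, 0.999, -0.034, 0.0]
contact_force: [0.4, 0.4, -3.2]
gripper_width: 0.173
```

jog_arm:
  targets:
    - [0,0,0.0003,0]
    - [0,0,0.0006,0]
    - [0,0,0.0006,0]

```text
time: 14.0
tool_pos: [0.5541, 0.0456, 0.0356]
tool_rot: [0.0, 0.999, -0.034, 0.0]
contact_force: [-1.2, 0.6, 1.4]
gripper_width: 0.177
```

jog_arm:
  targets:
    - [0,0,0,0]
    - [0,0,0,0]
    - [0,0,0,0]
    - [0,0,0,0]
    - [0,0,0,0]
  fingers: 0.6

```text
time: 14.42
tool_pos: [0.5541, 0.0455, 0.0352]
tool_rot: [0.0, 0.999, -0.034, 0.0]
contact_force: [-0.2, 0.1, 0.4]
gripper_width: 0.598
```

jog_arm:
  targets:
    - [0,0,-0.02,0]
    - [0,0,-0.045,0]
    - [0,0,-0.075,0]
    - [0,0,-0.09,0]
    - [0,0,-0.09,0]

```text
time: 14.83
tool_pos: [0.5572, 0.0454, 0.1304]
tool_rot: [0.0, 0.999, -0.034, 0.005]
contact_force: [0.1, -0.9, 1.1]
gripper_width: 0.601
```

jog_arm:
  targets:
    - [-0.02,0,0,0]
    - [-0.045,0,0,0]
    - [-0.07,0,0,0]
    - [-0.085,0,0,0]
    - [-0.085,0,0,0]
  fingers: 0.0

```text
time: 15.25
tool_pos: [0.4662, 0.0517, 0.1233]
tool_rot: [-0.0, 0.999, -0.034, -0.001]
contact_force: [0.5, 0.4, -0.6]
gripper_width: -0.002
```

jog_arm:
  targets:
    - [0,0,0,-7]
    - [0,0,0,-14]
    - [0,0,0,-21]
    - [0,0,0,-28]
    - [0,0,0,-35]

```text
time: 15.67
tool_pos: [0.4696, 0.0513, 0.1244]
tool_rot: [-0.0, 0.963, 0.271, -0.0]
contact_force: [0.2, 0.1, -0.3]
gripper_width: 0.0
```

jog_arm:
  targets:
    - [0,0,0,-7]
    - [0,0,0,-14]
    - [0,0,0,-21]
    - [0,0,0,-28]
    - [0,0,0,-35]

```text
time: 16.08
tool_pos: [0.4696, 0.0512, 0.1243]
tool_rot: [-0.0, 0.837, 0.548, -0.0]
contact_force: [0.1, -1.0, 0.5]
gripper_width: 0.003
```

jog_arm:
  targets:
    - [0,0,0,-7]
    - [0,0,0,-14]
    - [0,0,0,-20]
    - [0,0,0,-20]
    - [0,0,0,-20]

```text
time: 16.5
tool_pos: [0.4694, 0.0513, 0.1245]
tool_rot: [-0.0, 0.732, 0.682, -0.0]
contact_force: [-0.4, -0.8, -0.3]
gripper_width: -0.001
```

```bash
python3 - <<'E'
from h import *
O=np.array([.627,.0314]);a=np.radians(-3.9)
def rk(x,y): return O+np.array([np.cos(a)*x-np.sin(a)*y,np.sin(a)*x+np.cos(a)*y])
to(*rk(-.135,.009),.035,86.1)
f=cams.grab_frame("top")[:,:,::-1]; g=cams.grab_frame("side")[:,:,::-1]
A=cv2.resize(f[120:230,250:320],None,fx=5,fy=5,interpolation=cv2.INTER_CUBIC);b=cv2.resize(g[140:250,255:345],None,fx=5,fy=5,interpolation=cv2.INTER_CUBIC)
cv2.imwrite("pics/m4.png",np.hstack([A,b]))
E
```

```text
t 16.5 pos [469.4  51.3 124.5] yaw 85.94 F [-0.4 -0.8 -0.3] w -0.001
tool shift mm [-0.  23.7 89.5] turn -0.16
```

View pics/m4.png

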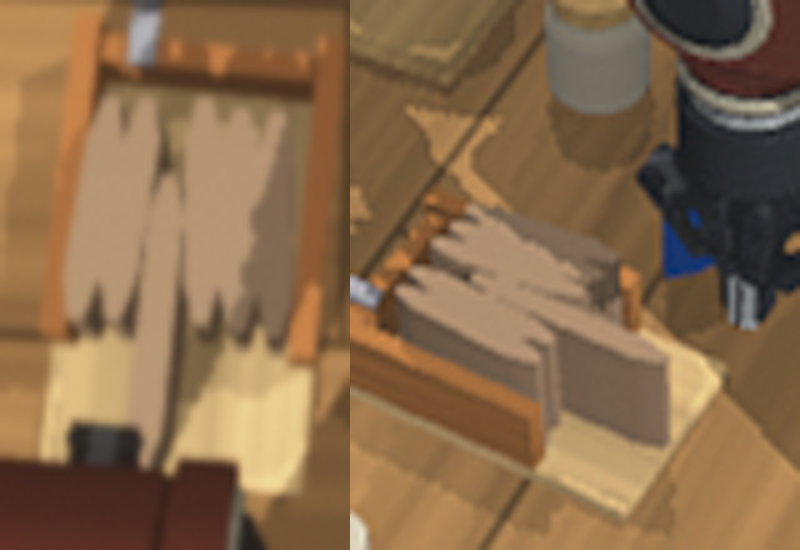

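All six slabs are upright, and the tip is level between its neighbours at top crop (168,175). The closed fingers flare near the body, so pushing with the jaws across the slab is safer. I'll turn back, come in low behind the slab and push gently.

jog_arm:
  targets:
    - [0,0,0,7]
    - [0,0,0,14]
    - [0,0,0,21]
    - [0,0,0,28]
    - [0,0,0,35]

```text
time: 17.02
tool_pos: [0.4693, 0.0513, 0.125]
tool_rot: [0.0, 0.904, 0.428, 0.0]
contact_force: [-0.8, 0.1, 0.1]
gripper_width: -0.001
```

jog_arm:
  targets:
    - [0,0,0,7]
    - [0,0,0,14]
    - [0,0,0,21]
    - [0,0,0,28]
    - [0,0,0,35]

```text
time: 17.43
tool_pos: [0.4692, 0.0513, 0.125]
tool_rot: [0.0, 0.991, 0.136, 0.0]
contact_force: [-0.2, -1.0, 0.3]
gripper_width: -0.004
```

jog_arm:
  targets:
    - [0,0,0,7]
    - [0,0,0,14]
    - [0,0,0,19.8]
    - [0,0,0,19.8]
    - [0,0,0,19.8]

```text
time: 17.85
tool_pos: [0.4692, 0.0513, 0.125]
tool_rot: [-0.0, 1.0, -0.031, 0.0]
contact_force: [0.7, 0.3, -0.2]
gripper_width: -0.002
```

```bash
cat >> h.py <<'E'
O=np.array([.627,.0314]);an=np.radians(-3.9)
def rk(x,y): return O+np.array([np.cos(an)*x-np.sin(an)*y,np.sin(an)*x+np.cos(an)*y])
def rx(p): d=np.array(p)[:2]-O; return np.array([np.cos(an)*d[0]+np.sin(an)*d[1],-np.sin(an)*d[0]+np.cos(an)*d[1]])*1e3
E
python3 - <<'E'
from h import *
print("release at rack",rx([.5541,.0456]))
to(*rk(-.14,.009),.028,-3.9);print(rx(manip.state()["tool_pos"]))
E
```

```text
release at rack [-73.69700105   9.20880207]
t 17.85 pos [469.2  51.3 125. ] yaw -3.61 F [ 0.7  0.3 -0.2] w -0.002
tool shift mm [18.8  0.3 97. ] turn 0.29
[-158.77878411    9.16187063]
```

jog_arm:
  targets:
    - [0.003,0,0.025,0.3]
    - [0.006,0,0.05,0.3]
    - [0.01,0,0.075,0.3]
    - [0.01,0,0.092,0.3]
    - [0.01,0,0.096,0.3]

```text
time: 18.27
tool_pos: [0.4763, 0.0508, 0.0254]
tool_rot: [-0.0, 0.999, -0.034, -0.003]
contact_force: [-0.5, 0.0, 0.6]
gripper_width: 0.0
```

jog_arm:
  targets:
    - [0.004,0,0,0]
    - [0.01,0,0,0]
    - [0.015,0,0,0]
    - [0.018,0,0,0]
    - [0.018,0,0,0]

```text
time: 18.68
tool_pos: [0.4991, 0.0493, 0.0308]
tool_rot: [0.0, 0.999, -0.035, 0.002]
contact_force: [0.2, -0.3, 0.2]
gripper_width: -0.001
```

jog_arm:
  targets:
    - [0.002,0,0,0]
    - [0.004,0,0,0]
    - [0.006,0,0,0]
    - [0.008,0,0,0]
    - [0.008,0,0,0]

```text
time: 19.1
tool_pos: [0.5054, 0.0489, 0.0292]
tool_rot: [0.0, 0.999, -0.035, 0.0]
contact_force: [0.3, 0.6, 0.2]
gripper_width: -0.003
```

jog_arm:
  targets:
    - [0.001,0,0,0]
    - [0.003,0,0,0]
    - [0.005,0,0,0]
    - [0.006,0,0,0]
    - [0.006,0,0,0]

```text
time: 19.52
tool_pos: [0.5111, 0.0485, 0.0291]
tool_rot: [-0.0, 0.999, -0.035, -0.0]
contact_force: [-0.2, 0.3, 0.7]
gripper_width: 0.001
```

```bash
python3 - <<'E'
from h import *
to(*rk(-.11,.009),.028,-3.9);print(rx(manip.state()["tool_pos"]))
E
```

```text
t 19.52 pos [511.1  48.5  29.1] yaw -4.0 F [-0.2  0.3  0.7] w 0.001
tool shift mm [6.8 0.1 1.1] turn -0.1
[-116.81796178    9.15559542]
```

jog_arm:
  targets:
    - [0.001,0,0,0]
    - [0.002,0,0,0]
    - [0.003,0,0,0]
    - [0.004,0,0,0]
    - [0.004,0,0,0]

```text
time: 19.93
tool_pos: [0.5151, 0.0482, 0.029]
tool_rot: [0.0, 0.999, -0.035, -0.0]
contact_force: [-0.9, -0.4, 0.0]
gripper_width: -0.002
```

jog_arm:
  targets:
    - [0.001,0,0,0]
    - [0.002,0,0,0]
    - [0.003,0,0,0]
    - [0.004,0,0,0]
    - [0.005,0,0,0]

```text
time: 20.35
tool_pos: [0.52, 0.0478, 0.029]
tool_rot: [0.0, 0.999, -0.035, -0.0]
contact_force: [-1.4, -0.2, -0.2]
gripper_width: -0.0
```

jog_arm:
  targets:
    - [0.001,0,0,0]
    - [0.002,0,0,0]
    - [0.003,0,0,0]
    - [0.004,0,0,0]
    - [0.005,0,0,0]

```text
time: 20.77
tool_pos: [0.5251, 0.0475, 0.0291]
tool_rot: [0.0, 0.999, -0.035, 0.0]
contact_force: [-1.5, -0.5, 0.0]
gripper_width: -0.0
```

```bash
python3 - <<'E'
from h import *
t=cv2.imread("pics/top0.png")
print([(v,t[v,288:293].mean(0).astype(int).tolist()) for v in range(126,146)])
print([(v,t[v,272:276].mean(0).astype(int).tolist()) for v in range(126,146)])
for x in (50,55,60,65,70,75,80,85):
    print(x,[np.round(proj("top",[*rk(x/1e3,y),z])[0],1).tolist() for y,z in((.0,.01),(.0,.045),(.0,.055),(.035,.01),(.035,.055))])
E
```

```text
[(126, [55, 89, 120]), (127, [54, 88, 122]), (128, [53, 88, 127]), (129, [50, 87, 134]), (130, [49, 87, 136]), (131, [48, 85, 134]), (132, [47, 83, 131]), (133, [43, 76, 120]), (134, [36, 61, 96]), (135, [29, 49, 77]), (136, [29, 48, 73]), (137, [35, 56, 80]), (138, [50, 78, 100]), (139, [65, 97, 119]), (140, [72, 105, 128]), (141, [81, 114, 140]), (142, [91, 123, 152]), (143, [96, 128, 157]), (144, [98, 130, 160]), (145, [100, 132, 162])]
[(126, [64, 98, 137]), (127, [69, 108, 155]), (128, [72, 114, 166]), (129, [73, 115, 168]), (130, [74, 115, 168]), (131, [73, 111, 161]), (132, [63, 97, 142]), (133, [47, 76, 116]), (134, [36, 62, 96]), (135, [34, 57, 84]), (136, [45, 70, 94]), (137, [59, 90, 113]), (138, [69, 102, 124]), (139, [78, 111, 137]), (140, [88, 121, 149]), (141, [91, 124, 152]), (142, [91, 123, 151]), (143, [92, 123, 152]), (144, [94, 124, 153]), (145, [94, 125, 155])]
50 [[291.1, 150.7], [290.4, 147.6], [290.2, 146.7], [276.7, 149.3], [275.0, 145.2]]
55 [[291.3, 148.7], [290.6, 145.5], [290.4, 144.6], [276.9, 147.3], [275.2, 143.1]]
60 [[291.6, 146.7], [290.8, 143.4], [290.6, 142.5], [277.1, 145.2], [275.4, 140.9]]
65 [[291.8, 144.6], [291.1, 141.3], [290.9, 140.3], [277.3, 143.2], [275.7, 138.8]]
70 [[292.0, 142.6], [291.3, 139.2], [291.1, 138.2], [277.5, 141.2], [275.9, 136.7]]
75 [[292.2, 140.6], [291.5, 137.1], [291.3, 136.1], [277.7, 139.1], [276.1, 134.6]]
80 [[292.4, 138.6], [291.7, 135.0], [291.5, 134.0], [278.0, 137.1], [276.4, 132.4]]
85 [[292.6, 136.5], [291.9, 132.9], [291.7, 131.8], [278.2, 135.1], [276.6, 130.3]]
```

jog_arm:
  targets:
    - [0.001,0,0,0]
    - [0.002,0,0,0]
    - [0.003,0,0,0]
    - [0.004,0,0,0]
    - [0.005,0,0,0]

```text
time: 21.18
tool_pos: [0.5301, 0.0471, 0.0291]
tool_rot: [0.0, 0.999, -0.035, 0.0]
contact_force: [-0.7, -0.3, -0.7]
gripper_width: -0.0
```

jog_arm:
  targets:
    - [0.001,0,0,0]
    - [0.002,0,0,0]
    - [0.003,0,0,0]
    - [0.004,0,0,0]
    - [0.004,0,0,0]

```text
time: 21.6
tool_pos: [0.5343, 0.0468, 0.0292]
tool_rot: [0.0, 0.999, -0.035, 0.0]
contact_force: [-0.5, 0.3, -1.1]
gripper_width: 0.001
```

The pixel profile puts the rail's front face at about x = 80 mm, with its top edge at row 133.5 and its bottom edge at row 138. There is about 30 mm left, so I'll push 20 mm this way, then turn the tool 90° to get the narrower 22 mm pusher for the last part.

jog_arm:
  targets:
    - [0.001,0,0,0]
    - [0.002,0,0,0]
    - [0.003,0,0,0]
    - [0.004,0,0,0]
    - [0.005,0,0,0]

```text
time: 22.02
tool_pos: [0.5391, 0.0465, 0.0292]
tool_rot: [0.0, 0.999, -0.035, 0.0]
contact_force: [-1.1, 1.2, 0.6]
gripper_width: 0.003
```

jog_arm:
  targets:
    - [0.001,0,0,0]
    - [0.002,0,0,0]
    - [0.003,0,0,0]
    - [0.004,0,0,0]
    - [0.005,0,0,0]

```text
time: 22.43
tool_pos: [0.5441, 0.0462, 0.0292]
tool_rot: [-0.0, 0.999, -0.035, 0.0]
contact_force: [-0.8, 0.2, 1.3]
gripper_width: 0.005
```

jog_arm:
  targets:
    - [0.001,0,0,0]
    - [0.002,0,0,0]
    - [0.003,0,0,0]
    - [0.004,0,0,0]
    - [0.004,0,0,0]

```text
time: 22.85
tool_pos: [0.5483, 0.0459, 0.0292]
tool_rot: [0.0, 0.999, -0.035, 0.0]
contact_force: [-0.5, 0.3, -0.5]
gripper_width: -0.0
```

jog_arm:
  targets:
    - [0.001,0,0,0]
    - [0.002,0,0,0]
    - [0.003,0,0,0]
    - [0.004,0,0,0]
    - [0.004,0,0,0]

```text
time: 23.27
tool_pos: [0.5522, 0.0456, 0.0291]
tool_rot: [0.0, 0.999, -0.035, 0.0]
contact_force: [-0.1, -0.2, 0.5]
gripper_width: 0.004
```

jog_arm:
  targets:
    - [0.0005,0,0,0]
    - [0.001,0,0,0]
    - [0.0015,0,0,0]
    - [0.002,0,0,0]
    - [0.002,0,0,0]

```text
time: 23.68
tool_pos: [0.554, 0.0455, 0.0291]
tool_rot: [0.0, 0.999, -0.035, 0.0]
contact_force: [-0.5, 1.0, -0.3]
gripper_width: 0.001
```

jog_arm:
  targets:
    - [-0.01,0,-0.002,0]
    - [-0.025,0,-0.009,0]
    - [-0.036,0,-0.016,0]
    - [-0.036,0,-0.016,0]
    - [-0.036,0,-0.016,0]

```text
time: 24.1
tool_pos: [0.5187, 0.048, 0.0457]
tool_rot: [0.0, 0.999, -0.035, 0.001]
contact_force: [1.4, -0.1, -0.4]
gripper_width: 0.002
```

jog_arm:
  targets:
    - [0,0,0,-7]
    - [0,0,0,-14]
    - [0,0,0,-21]
    - [0,0,0,-28]
    - [0,0,0,-35]

```text
time: 24.52
tool_pos: [0.5188, 0.0479, 0.0449]
tool_rot: [0.0, 0.963, 0.27, 0.0]
contact_force: [-0.3, 0.2, 0.1]
gripper_width: 0.001
```

jog_arm:
  targets:
    - [0,0,0,-7]
    - [0,0,0,-14]
    - [0,0,0,-21]
    - [0,0,0,-28]
    - [0,0,0,-35]

```text
time: 24.93
tool_pos: [0.5188, 0.0479, 0.0448]
tool_rot: [0.0, 0.837, 0.547, 0.0]
contact_force: [-0.1, 0.9, 1.1]
gripper_width: -0.003
```

jog_arm:
  targets:
    - [0,0,0,-7]
    - [0,0,0,-14]
    - [0,0,0,-20]
    - [0,0,0,-20]
    - [0,0,0,-20]

```text
time: 25.35
tool_pos: [0.5185, 0.0479, 0.0448]
tool_rot: [0.0, 0.732, 0.681, 0.0]
contact_force: [0.3, -0.2, -0.5]
gripper_width: -0.005
```

```bash
python3 - <<'E'
from h import *
to(*rk(-.09,.009),.046,86.1);print(rx(manip.state()["tool_pos"]))
f=cams.grab_frame("top")[:,:,::-1]; g=cams.grab_frame("side")[:,:,::-1]
A=cv2.resize(f[115:225,250:320],None,fx=5,fy=5,interpolation=cv2.INTER_CUBIC);b=cv2.resize(g[140:250,255:345],None,fx=5,fy=5,interpolation=cv2.INTER_CUBIC)
cv2.imwrite("pics/m5.png",np.hstack([A,b]))
E
```

```text
t 25.35 pos [518.5  47.9  44.8] yaw 85.84 F [ 0.3 -0.2 -0.5] w -0.005
tool shift mm [-0.  19.4 -1.2] turn -0.26
[-109.4132215     9.09085831]
```

View pics/m5.png

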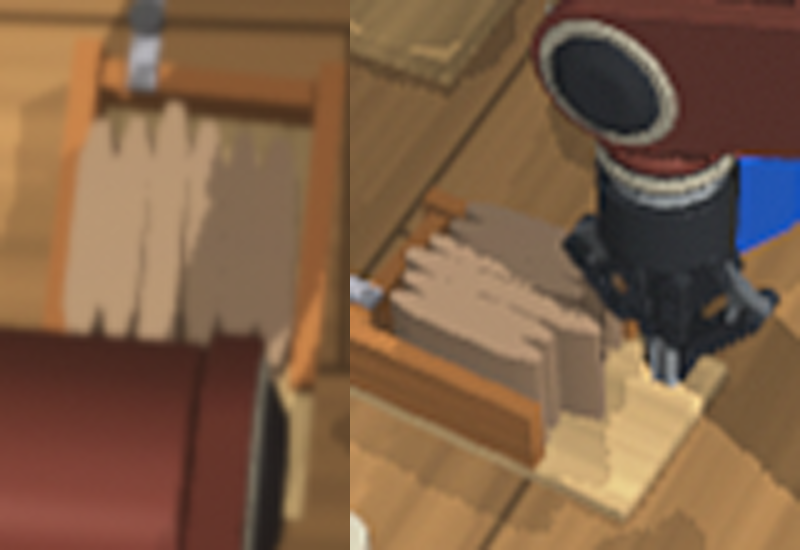

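Side crop: the six slabs are upright and the new slab's rear is at about (605,340). The closed fingers flare in a V above tip (665,375), so a rotated push would touch high up. I'll go back to the unrotated pose, with the fingertips at mid height so the flare passes above the neighbours.

jog_arm:
  targets:
    - [0,0,0,7]
    - [0,0,0,14]
    - [0,0,0,21]
    - [0,0,0,28]
    - [0,0,0,35]

```text
time: 25.87
tool_pos: [0.5182, 0.048, 0.0451]
tool_rot: [0.0, 0.904, 0.427, 0.0]
contact_force: [-0.1, -0.6, 0.5]
gripper_width: -0.007
```

jog_arm:
  targets:
    - [0,0,0,7]
    - [0,0,0,14]
    - [0,0,0,21]
    - [0,0,0,28]
    - [0,0,0,35]

```text
time: 26.28
tool_pos: [0.5182, 0.048, 0.0451]
tool_rot: [0.0, 0.991, 0.135, 0.0]
contact_force: [0.2, -0.5, -0.6]
gripper_width: -0.003
```

jog_arm:
  targets:
    - [0,0,0,7]
    - [0,0,0,14]
    - [0,0,0,19.7]
    - [0,0,0,19.7]
    - [0,0,0,19.7]

```text
time: 26.7
tool_pos: [0.5181, 0.048, 0.0451]
tool_rot: [0.0, 1.0, -0.031, 0.0]
contact_force: [0.3, 0.7, 0.0]
gripper_width: -0.0
```

jog_arm:
  targets:
    - [0.01,0,-0.002,0]
    - [0.02,0,-0.003,0]
    - [0.028,0,-0.003,0]
    - [0.03,0,-0.003,0]
    - [0.03,0,-0.003,0]

```text
time: 27.12
tool_pos: [0.549, 0.0459, 0.0483]
tool_rot: [0.0, 0.999, -0.032, 0.0]
contact_force: [-0.3, -0.7, -0.2]
gripper_width: -0.002
```

```bash
python3 - <<'E'
from h import *
to(*rk(-.073,.009),.048,-3.9);print(rx(manip.state()["tool_pos"]))
E
```

```text
t 27.12 pos [549.   45.9  48.3] yaw -3.69 F [-0.3 -0.7 -0.2] w -0.002
tool shift mm [5.8 0.2 0.3] turn 0.21
[-78.80579725   9.17954682]
```

jog_arm:
  targets:
    - [0.002,0,0,0.2]
    - [0.004,0,0,0.2]
    - [0.005,0,0,0.2]
    - [0.006,0,0,0.2]
    - [0.007,0,0,0.2]

```text
time: 27.53
tool_pos: [0.5546, 0.0457, 0.048]
tool_rot: [-0.0, 0.999, -0.034, -0.0]
contact_force: [-1.0, 1.2, 0.5]
gripper_width: -0.002
```

jog_arm:
  targets:
    - [0.0005,0,0,0]
    - [0.001,0,0,0]
    - [0.0015,0,0,0]
    - [0.002,0,0,0]

```text
time: 27.87
tool_pos: [0.5568, 0.0455, 0.048]
tool_rot: [0.0, 0.999, -0.034, -0.0]
contact_force: [-1.0, 0.5, 0.1]
gripper_width: -0.002
```

jog_arm:
  targets:
    - [0.0005,0,0,0]
    - [0.001,0,0,0]
    - [0.0015,0,0,0]
    - [0.002,0,0,0]

```text
time: 28.2
tool_pos: [0.5589, 0.0454, 0.048]
tool_rot: [-0.0, 0.999, -0.034, -0.0]
contact_force: [-0.8, -1.3, -0.9]
gripper_width: 0.003
```

jog_arm:
  targets:
    - [0.0004,0,0,0]
    - [0.0008,0,0,0]
    - [0.0012,0,0,0]
    - [0.0012,0,0,0]

```text
time: 28.53
tool_pos: [0.5602, 0.0453, 0.0481]
tool_rot: [-0.0, 0.999, -0.034, 0.0]
contact_force: [-1.3, -0.3, -1.0]
gripper_width: -0.002
```

Tip at about 73.5 mm. From here I'll take small single steps and watch the force.

jog_arm:
  targets:
    - [0.0004,0,0,0]
    - [0.0008,0,0,0]
    - [0.0012,0,0,0]
    - [0.0012,0,0,0]

```text
time: 28.87
tool_pos: [0.5614, 0.0452, 0.0481]
tool_rot: [0.0, 0.999, -0.034, 0.0]
contact_force: [-0.7, 0.2, -1.0]
gripper_width: -0.006
```

```bash
python3 - <<'E'
from h import *
print(rx(manip.state()["tool_pos"]))
f=cams.grab_frame("top")[:,:,::-1];cv2.imwrite("pics/p.png",f)
im=rect("top",f.copy(),O,an,.09,(30,95),(-50,50),2)
g=cv2.cvtColor(im,cv2.COLOR_BGR2GRAY)
# brown profile along x near y=9 (new slab) and neighbours, at z=.09
for y in(25,13,11,9,7,-7):
    c=int((50-y)*2);print(y,[(x,int(g[int((95-x)*2),c-1:c+2].mean())) for x in range(90,40,-2)])
E
```

```text
[-66.37148691   9.27879063]
25 [(90, 176), (88, 175), (86, 169), (84, 154), (82, 137), (80, 137), (78, 142), (76, 140), (74, 124), (72, 94), (70, 66), (68, 57), (66, 60), (64, 69), (62, 90), (60, 115), (58, 132), (56, 140), (54, 145), (52, 147), (50, 146), (48, 137), (46, 121), (44, 113), (42, 110)]
13 [(90, 105), (88, 105), (86, 105), (84, 105), (82, 102), (80, 101), (78, 104), (76, 117), (74, 138), (72, 152), (70, 156), (68, 158), (66, 158), (64, 157), (62, 157), (60, 158), (58, 157), (56, 155), (54, 152), (52, 143), (50, 125), (48, 113), (46, 110), (44, 110), (42, 110)]
11 [(90, 105), (88, 105), (86, 104), (84, 103), (82, 101), (80, 100), (78, 104), (76, 117), (74, 137), (72, 151), (70, 155), (68, 157), (66, 157), (64, 155), (62, 152), (60, 152), (58, 149), (56, 143), (54, 135), (52, 128), (50, 117), (48, 111), (46, 110), (44, 110), (42, 110)]
9 [(90, 105), (88, 105), (86, 104), (84, 102), (82, 101), (80, 100), (78, 102), (76, 111), (74, 123), (72, 131), (70, 135), (68, 141), (66, 144), (64, 141), (62, 134), (60, 131), (58, 130), (56, 124), (54, 117), (52, 113), (50, 111), (48, 110), (46, 110), (44, 110), (42, 110)]
7 [(90, 105), (88, 105), (86, 104), (84, 103), (82, 100), (80, 100), (78, 100), (76, 102), (74, 102), (72, 98), (70, 97), (68, 105), (66, 111), (64, 112), (62, 110), (60, 111), (58, 113), (56, 111), (54, 108), (52, 108), (50, 108), (48, 108), (46, 108), (44, 108), (42, 109)]
-7 [(90, 105), (88, 105), (86, 104), (84, 102), (82, 100), (80, 100), (78, 100), (76, 98), (74, 92), (72, 80), (70, 64), (68, 57), (66, 57), (64, 68), (62, 90), (60, 106), (58, 112), (56, 112), (54, 112), (52, 111), (50, 111), (48, 111), (46, 110), (44, 110), (42, 110)]
```

jog_arm:
  targets:
    - [0.0004,0,0,0]
    - [0.0008,0,0,0]
    - [0.0012,0,0,0]
    - [0.0016,0,0,0]
    - [0.0016,0,0,0]

```text
time: 29.33
tool_pos: [0.5631, 0.0451, 0.0482]
tool_rot: [-0.0, 0.999, -0.034, 0.0]
contact_force: [-0.9, 0.6, -0.8]
gripper_width: 0.0
```

jog_arm:
  targets:
    - [0.0004,0,0,0]
    - [0.0008,0,0,0]
    - [0.001,0,0,0]
    - [0.001,0,0,0]

```text
time: 29.67
tool_pos: [0.564, 0.045, 0.0481]
tool_rot: [0.0, 0.999, -0.034, 0.0]
contact_force: [-0.4, 0.0, -0.8]
gripper_width: 0.001
```

jog_arm:
  targets:
    - [0.0004,0,0,0]
    - [0.0008,0,0,0]
    - [0.001,0,0,0]
    - [0.001,0,0,0]

```text
time: 30.0
tool_pos: [0.565, 0.0449, 0.0481]
tool_rot: [-0.0, 0.999, -0.034, 0.0]
contact_force: [-0.5, 0.1, 0.2]
gripper_width: 0.001
```

jog_arm:
  targets:
    - [0.0004,0,0,0]
    - [0.0008,0,0,0]
    - [0.001,0,0,0]
    - [0.001,0,0,0]

```text
time: 30.33
tool_pos: [0.566, 0.0448, 0.0481]
tool_rot: [0.0, 0.999, -0.034, 0.0]
contact_force: [-0.5, 0.8, -0.7]
gripper_width: -0.0
```

jog_arm:
  targets:
    - [0.0004,0,0,0]
    - [0.0008,0,0,0]
    - [0.0008,0,0,0]
    - [0.0008,0,0,0]

```text
time: 30.67
tool_pos: [0.5668, 0.0448, 0.0481]
tool_rot: [-0.0, 0.999, -0.034, 0.0]
contact_force: [-0.6, 0.8, -0.8]
gripper_width: 0.002
```

jog_arm:
  targets:
    - [0.0004,0,0,0]
    - [0.0008,0,0,0]
    - [0.0008,0,0,0]
    - [0.0008,0,0,0]

```text
time: 31.0
tool_pos: [0.5674, 0.0448, 0.0481]
tool_rot: [-0.0, 0.999, -0.034, -0.0]
contact_force: [-1.5, -0.3, 0.6]
gripper_width: 0.002
```

jog_arm:
  targets:
    - [0.0003,0,0,0]
    - [0.0005,0,0,0]
    - [0.0005,0,0,0]
    - [0.0005,0,0,0]

```text
time: 31.33
tool_pos: [0.5674, 0.0448, 0.048]
tool_rot: [-0.0, 0.999, -0.034, -0.001]
contact_force: [-5.4, 0.8, 2.2]
gripper_width: 0.004
```

Contact: the tool stopped and the force rose from about 1 N to 5.4 N, with the tip at about 80.5 mm, which matches the rail estimate of about 81 mm. I'll hold briefly to confirm, then back away.

jog_arm:
  targets:
    - [0.0001,0,0,0]
    - [0.0001,0,0,0]
    - [0.0001,0,0,0]

```text
time: 31.58
tool_pos: [0.5674, 0.0448, 0.0479]
tool_rot: [0.0, 0.999, -0.034, -0.001]
contact_force: [-5.2, -1.1, 3.3]
gripper_width: 0.001
```

jog_arm:
  targets:
    - [-0.0004,0,0,0]
    - [-0.002,0,0,0]
    - [-0.01,0,0,0]
    - [-0.025,0,0,0]
    - [-0.03,0,0,0]

```text
time: 32.0
tool_pos: [0.5371, 0.0469, 0.0479]
tool_rot: [-0.0, 0.999, -0.034, 0.0]
contact_force: [0.3, -0.2, -0.6]
gripper_width: 0.007
```

jog_arm:
  targets:
    - [-0.03,0,-0.02,0]
    - [-0.06,0,-0.05,0]
    - [-0.09,0,-0.08,0]
    - [-0.12,0,-0.1,0]
    - [-0.14,0,-0.12,0]

```text
time: 32.42
tool_pos: [0.3971, 0.0564, 0.1695]
tool_rot: [0.0, 0.999, -0.034, 0.001]
contact_force: [0.3, -0.1, 0.5]
gripper_width: -0.003
```

jog_arm:
  targets:
    - [0,0,0,0]
    - [0,0,0,0]
    - [0,0,0,0]

```text
time: 32.67
tool_pos: [0.3988, 0.0562, 0.1678]
tool_rot: [0.0, 0.999, -0.034, 0.0]
contact_force: [0.3, 0.2, -0.0]
gripper_width: 0.0
```

```bash
python3 - <<'E'
from h import *
f=cams.grab_frame("top")[:,:,::-1]; g=cams.grab_frame("side")[:,:,::-1]
cv2.imwrite("pics/top_end.png",f);cv2.imwrite("pics/side_end.png",g)
im=rect("top",f.copy(),O,an,.09,(-70,95),(-50,50),2);q=cv2.cvtColor(im,cv2.COLOR_BGR2GRAY)
for y in(25,12,10,-7):
    c=int((50-y)*2);print(y,[(x,int(q[int((95-x)*2),c-1:c+2].mean())) for x in list(range(90,50,-2))+list(range(-40,-66,-2))])
A=cv2.resize(f[115:225,250:320],None,fx=5,fy=5,interpolation=cv2.INTER_CUBIC);b=cv2.resize(g[140:250,255:345],None,fx=5,fy=5,interpolation=cv2.INTER_CUBIC)
cv2.imwrite("pics/m6.png",np.hstack([A,b]));to(.4,0,.2)
t0=cv2.imread("pics/top0.png")
d=cv2.absdiff(t0,f).max(2)
E
```

```text
25 [(90, 169), (88, 168), (86, 162), (84, 147), (82, 131), (80, 131), (78, 136), (76, 133), (74, 119), (72, 91), (70, 64), (68, 56), (66, 58), (64, 68), (62, 86), (60, 110), (58, 126), (56, 135), (54, 138), (52, 141), (-40, 118), (-42, 110), (-44, 113), (-46, 130), (-48, 150), (-50, 163), (-52, 170), (-54, 172), (-56, 172), (-58, 173), (-60, 173), (-62, 173), (-64, 173)]
12 [(90, 100), (88, 100), (86, 100), (84, 101), (82, 113), (80, 134), (78, 147), (76, 149), (74, 150), (72, 151), (70, 151), (68, 152), (66, 152), (64, 151), (62, 151), (60, 151), (58, 151), (56, 151), (54, 151), (52, 151), (-40, 153), (-42, 153), (-44, 155), (-46, 155), (-48, 152), (-50, 149), (-52, 153), (-54, 159), (-56, 164), (-58, 166), (-60, 167), (-62, 168), (-64, 169)]
10 [(90, 100), (88, 100), (86, 99), (84, 100), (82, 109), (80, 125), (78, 138), (76, 142), (74, 145), (72, 148), (70, 150), (68, 151), (66, 151), (64, 152), (62, 151), (60, 151), (58, 152), (56, 152), (54, 152), (52, 152), (-40, 155), (-42, 155), (-44, 156), (-46, 153), (-48, 146), (-50, 135), (-52, 135), (-54, 145), (-56, 158), (-58, 166), (-60, 167), (-62, 168), (-64, 169)]
-7 [(90, 100), (88, 99), (86, 99), (84, 98), (82, 97), (80, 95), (78, 95), (76, 93), (74, 88), (72, 76), (70, 62), (68, 56), (66, 56), (64, 67), (62, 92), (60, 116), (58, 131), (56, 137), (54, 142), (52, 147), (-40, 135), (-42, 137), (-44, 147), (-46, 156), (-48, 160), (-50, 160), (-52, 160), (-54, 160), (-56, 160), (-58, 159), (-60, 159), (-62, 160), (-64, 159)]
t 32.77 pos [398.3  56.2 166.7] yaw -3.91 F [-0.4 -0.4  0. ] w -0.001
tool shift mm [  5.4  56.  -33.3] turn None
```

View pics/m6.png

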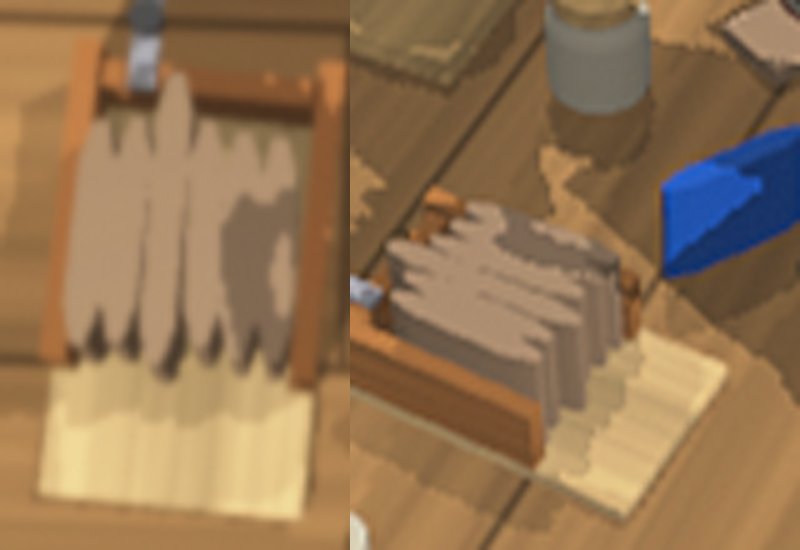

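The final picture shows six slabs upright. The new slab's tip, at (177,75) in the top crop, meets the rail, and its rear is level with the row.

```bash
python3 -c "
from plant import manip
print(manip.job_done())"
```

```text
the job is handed in; nothing more can be done
None
```

The lone slab is in the rack's gap, upright and pushed home against the back rail. I handed the job in at about 33 s of the 67 s allowed.

**How it went:** I gripped the slab by its rear flat, carried it over the bench and fed it about 75 mm into the gap with under 2 N of sideways or pushing force. I then set it on the rack floor and released it. The rest of the way I pushed its rear end with the shut fingers, at about 1 N.

**Contact with the rail:** the tool stopped dead and the push rose to 5.4 N, then held at 5.2 N, well under 18 N. The leading end was then at about x = 80.5–81 mm, and my estimate of the rail face from the images was about 81 mm.

**Last checks:**
- The final pictures show all six slabs upright, and the leading end had not moved back after I let go.
- The rail's edge is in the same place in the images before and after contact, so its clamp did not slip.
- Looking around the rack showed nothing disturbed, but I did not check the whole bench against the first picture.

**Disagreements:**
- The two cameras differed by about 2 mm on the gap's position. I worked between the two readings and watched the force.
- The neighbours' back ends look a few millimetres farther back than I first read. They may have been dragged slightly, or it may be image blur.
- I tried turning the tool 90° for the last push. I dropped that because the fingers flare above the tips and would have pressed high on the slab.

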